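# Open the child-locked kit box and put the lever collar away

## Task

Put the black lever collar away in the child-locked wooden kit box: press the sprung metal hook down through the narrow gap at the front of the box so that its sliding door is freed, slide the door fully open, and lower the collar in, lying flat on the box floor. Set the collar down gently rather than dropping it, let go of it, leave the door fully open, and do not knock or move the other things on the table.

Things in the scene. Friction and masses are not known exactly. Their poses are not given: they have to be found in the camera images.
- kitbox: Fixed wooden kit box, 373 x 216 x 95 mm. Origin on the table under the centre of its storage chamber; its x points away from the latch end, along the door's travel, y across, z up. In box mm: front rail x -153..-123, top z 95; side walls to z 95, outer faces y +-108; closed rear compartment x 73..220, top z 84, over which the door slides.
- gap (a point): Middle of the latch gap at the level of the box top (box x -104, y 0, z 95 mm), axes as the box's. The gap lies between front rail and closed door: 38 mm wide along box x (-123..-85), 90 mm long along y, clear down to the hook 15 to 22 mm below.
- kit_floor (a point): Centre of the storage chamber's inner floor, 12 mm above the table; axes as the box's. The chamber is 130 mm along x, 200 mm along y; its end walls (at x +-65, 8 thick) reach 84 mm, its side walls 95 mm above the table.
- door (a joint): Sliding door, wooden panel 158 (x) x 198 x 10 mm, top 95 mm above the table; closed it spans box x -85..73 mm. Value in m: 0 closed, grows as it slides along box +x, stop at 0.145 (fully open). The hook holds it; once freed, a spring pin (box y +75) pushes it about 0.02 open. The rest takes 1 N friction plus 5 N per m/s; it stays where left.
- door_bar (a point): Centre of the top of the wooden pull bar on the door: bar 16 (x) x 110 (y) x 25 mm high, from 95 to 120 mm above the table; with the door closed it is centred at box x -55 mm. Moves with the door.
- hook (a joint): Sprung steel latch hook in the gap: arm 44 mm wide (y), hinged in the front rail at box x -130 mm, z 78, running +x to a barb behind the door's lip. Value in rad: 0 up, grows as pressed down, stop 0.35. About 0.22 (6 mm down at the ridge) frees the door; keep it pressed half a second while the door springs clear. Takes 4 N, rising to 10 N fully down; springs back.
- hook_ridge (a point): Centre of the top of the hook's thumb ridge, the place to press straight down: ridge 8 (x) x 44 (y) mm, at box x -104, y 0 (middle of the gap), 80 mm above the table, 15 mm below the top of rail and door. Goes down with the hook, 9 mm at its stop.
- collar: Black plastic lever collar for a barbell, loose, about 0.2 kg: ring 76 outside, 52 inside diameter (wall 12), 32 mm high, lying flat, hole vertical; origin at the ring's centre on its underside, z up. A hinge block (30 wide, 30 high) and lever (18 wide, 15 to 27 mm above the underside) stick out along its own +x to 85 mm from the centre. 123 mm long in all.
- bowl: Grey ceramic bowl, 116 across, 55 mm high, loose bystander; origin under its centre.
- timer: Yellow plastic dial timer, 72 across, 47 mm high, loose bystander; origin under its centre.
- plate_big: Chrome fractional plate, flat ring 110 across, 51 hole, 12 mm thick, loose bystander; origin under its centre.
- plate_small: Chrome fractional plate, flat ring 84 across, 51 hole, 10 mm thick, loose bystander; origin under its centre.
- bottle: Stainless steel bottle with twist cap, 72 across, 208 mm high, loose bystander standing left of the box; origin under its centre.
There are look-alikes about, which are no part of the job. Of the things shaped like the collar, the black one is meant.

How it is judged:
By the outcome, as a careful person would: the job done as asked, in the order asked, and still so for the second after the job is handed in, with the robot touching nothing.
It also fails if it takes over 64 s, if anything falls off the work surface, if the arm or the gripper's body presses on something with over 40 N, if the wrist force passes 120 N, or if a joint passes its speed limit or range.

## Robot

A 7-joint arm with a two-finger parallel gripper is mounted at the origin on the work surface. World frame = base frame: x ahead of the robot, y to its left, z up, the work surface at z = 0. Lengths are in m, angles in rad, forces in N, time in s.
With the tool pointing down it reaches from about 0.425 to 0.925 m from the base axis. Payload 6.8 kg.
Tool frame: the origin (TCP) lies midway between the tips of the shut fingers; the grasp point (between the pads) lies 19 mm behind it; y points along the fingers, z is the direction in which the jaws open and shut, and the axes are right-handed (so a half turn about y gives the same grasp; the last joint's range is limited). The gripper opens to 85 mm and grips with 20 to 120 N. Pads are 22 mm wide; open, the fingers measure 114 mm over their backs; the gripper's body (76 mm by 85 mm) begins 54 mm behind the grasp point. The pads swing forward as they close: fully open they stand 13 mm farther back than shut.
Start: joints at [-1.291, 0.477, 0.022, 1.555, -0.011, 1.109, -0.083], TCP at [0.255, 0.625, 0.231] pointing down, gripper open.
Joint ranges: [-2.96, 2.96], [-0.34, 2.1], [-1.41, 1.46], [0.24, 2.44], [-1.37, 4.51], [0.17, 1.92], [-2.96, 2.96]. Speed limits (rad/s): [2.39, 2.39, 3.14, 3.14, 3.14, 3.14, 3.14].

## Interface

Orientations are given as a rotation vector (axis times angle).
In Python, from bench import r gives the robot as it stands.
- The arm moves only by the tool send_rows, never from a script. Its argument "rows" is text: rows parted by semicolons, each of 6 numbers parted by spaces: the shift along the world's x, y, z in m, then the turn, a rotation vector about the world's x, y, z in rad. A call has 1 to 20 rows; each row shifts and turns the commanded pose from where the row before left it; what a row does not reach is not made up. A row lasts 1/10 s, in which the tool goes at most 50 mm and 8.59 degrees, less where a joint would pass 70% of its speed; a pose out of reach is approached as far as the arm can. A call is refused whole if a number of a shift passes 0.05 or a number of a turn 0.15, either way. A call with a gripper value outside its range is refused whole. "grip" is the finger opening in m, from 0 to 0.0854, set as the call begins (left out, the last holds). The fingers move at their own pace and stop on an object; "grip_force" is the grip in N (left out, the last holds). Time passes only in rows, so rows that do not move let the fingers close. It gives the time, the measured TCP pose, the force and the opening at its end, in the units of the state.
- r.get_obs(): the state, without advancing time (a new reading comes with each control period).
- r.grab_frame(name): name is "scene" or "top" or "wrist"; returns a dict with "pixels" (384x512x3 uint8, red, green, blue), "intrinsics" (3x3 intrinsics, pixels), "position" and "orientation" of the camera in the world. Camera axes: x right, y up, looking along -z (the intrinsics and any distortion apply to the point x, -y, -z); pixel columns grow to the right and rows downward; lengths in m; the calibration is good to about 2 mm. A picture is of the moment at which its call begins. There is no depth.
- r.hand_in(): hands the job in, once; it reports no verdict.
The state is a dict: "clock": time; "joints": joint angles; "qvel": joint speeds; "tau": joint torques, N m; "tcp_pos": TCP position; "orientation": TCP orientation; "contact_force": force on the tool from outside, world axes, zero at the start; "moment": the same for the moment, N m; "grip_width": finger opening in m.
Only numpy, scipy, OpenCV 4.12 (cv2) and the standard library are available. Lean on these libraries where they do the work, as an engineer would, in place of code of your own. Each camera call takes 0.05 s, during which the arm holds its last target.

## Working session

There is one attempt and no reset: what is moved stays moved. The work goes in short steps, Python scripts to look and compute and a tool call to move; the robot and the scene stay as the last step left them, time stands still between calls to the robot, and variables do not carry over. Pictures are saved under pics/ and viewed, and the job is handed in when it is done.

Besides the shell and the picture viewer there is one more tool, called after "Emit:" by a JSON object that holds its "fn" and its "kwargs", one argument or row to a line. send_rows: Moves the arm, as the interface text tells. Its arguments: {"type":"object","properties":{"rows":{"type":"string"},"grip":{"type":"number"},"grip_force":{"type":"number"}},"required":["rows"]}

```bash
ls; mkdir -p pics; python3 - <<'E'
from bench import r
import cv2
o=r.get_obs()
for k in o: print(k,o[k])
for n in ["scene","top","wrist"]:
    f=r.grab_frame(n); cv2.imwrite(f"pics/{n}0.png",cv2.cvtColor(f["pixels"],cv2.COLOR_RGB2BGR))
    print(n,f["intrinsics"],f["position"],f["orientation"])
    print({k:v for k,v in f.items() if k not in("pixels","intrinsics","position","orientation")})
E
```

```text
pics
clock 0.0
joints [-1.29107891  0.4777863   0.02235015  1.55643793 -0.01147526  1.10931435
 -0.08307066]
qvel [-0.00152467  0.00116742  0.00058458  0.00017058  0.00041638 -0.00140586
 -0.00098883]
tau [ 2.48969618e-04 -5.96465313e+01  1.60800677e+00 -2.81175578e+01
  1.24623507e-02  9.62721213e-03 -1.73072215e-05]
tcp_pos [0.25506755 0.62431656 0.2303409 ]
orientation [-1.55111786  0.30443008 -0.30412947]
contact_force [ 0.52140158 -0.44642058 -0.26902757]
moment [-0.02551373  0.00950827  0.01033848]
grip_width 0.08526862143274094
scene [[413.26382088   0.         253.78548156]
 [  0.         413.26382088 193.35406386]
 [  0.           0.           1.        ]] [1.0540475  0.18095239 1.12768988] [0.35466362 0.50898177 1.81654352]
{}
top [[499.41891334   0.         269.85179587]
 [  0.         499.41891334 191.14012685]
 [  0.           0.           1.        ]] [ 0.16902925 -0.00702316  1.79887735] [ 0.12115256 -0.14558506 -1.54694956]
{}
wrist [[316.62782663   0.         259.3743053 ]
 [  0.         316.62782663 197.17052705]
 [  0.           0.           1.        ]] [0.19260932 0.6506516  0.37264452] [-0.24161318 -0.15866968  1.17465362]
{}
```

View pics/scene0.png

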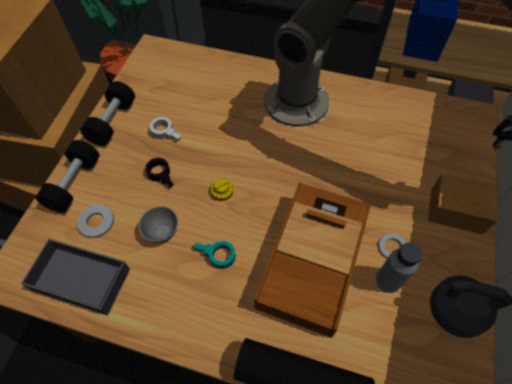

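View pics/top0.png

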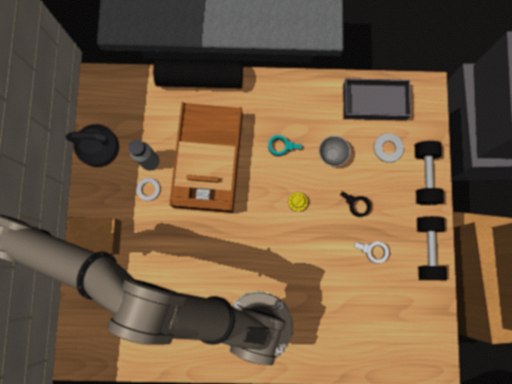

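View pics/wrist0.png

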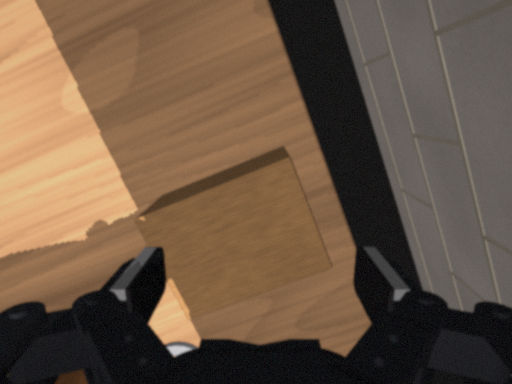

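The scene view shows the black collar at about (157,170), with its lever pointing down-right, and the box with its bar at about (325,216). The top view shows the collar at (360,205) and the box at x 172..242, y 103..212. I'll enlarge both.

```bash
cat > h.py <<'E'
import numpy as np, cv2
from scipy.spatial.transform import Rotation as R
def cam(f): return np.array(f["intrinsics"]),np.array(f["position"]),R.from_rotvec(f["orientation"]).as_matrix()
def ray(c,uv):
    K,p,M=c; d=np.array([(uv[0]-K[0,2])/K[0,0],-(uv[1]-K[1,2])/K[1,1],-1.0]); return p,M@d
def atz(c,uv,z):
    p,d=ray(c,uv); return p+d*(z-p[2])/d[2]
def tri(c1,u1,c2,u2):
    p,d=ray(c1,u1);q,e=ray(c2,u2);d=d/np.linalg.norm(d);e=e/np.linalg.norm(e)
    A=np.stack([d,-e],1);s=np.linalg.lstsq(A,q-p,rcond=None)[0]
    a=p+d*s[0];b=q+e*s[1];return (a+b)/2,np.linalg.norm(a-b)
def proj(c,P):
    K,p,M=c; x=(np.asarray(P)-p)@M; return np.stack([K[0,0]*x[...,0]/-x[...,2]+K[0,2],K[1,1]*x[...,1]/x[...,2]+K[1,2]],-1)
def crop(img,x0,y0,x1,y1,k,name):
    c=cv2.resize(cv2.cvtColor(img[y0:y1,x0:x1],cv2.COLOR_RGB2BGR),None,fx=k,fy=k,interpolation=cv2.INTER_CUBIC)
    for x in range((x0+9)//10*10,x1,10):
        cv2.line(c,(int((x-x0+.5)*k),0),(int((x-x0+.5)*k),6),(0,255,255),1); cv2.putText(c,str(x),(int((x-x0+.5)*k)-10,16),0,.35,(0,255,255))
    for y in range((y0+9)//10*10,y1,10):
        cv2.line(c,(0,int((y-y0+.5)*k)),(6,int((y-y0+.5)*k)),(0,255,255),1); cv2.putText(c,str(y),(8,int((y-y0+.5)*k)+4),0,.35,(0,255,255))
    cv2.imwrite(name,c)
E
python3 - <<'E'
from bench import r
from h import *
import pickle
fs=r.grab_frame("scene");ft=r.grab_frame("top")
pickle.dump((fs,ft),open("f0.pkl","wb"))
crop(fs["pixels"],245,175,385,335,5 if 0 else 4.5*0+3.7,"pics/sbox.png") if 0 else crop(fs["pixels"],245,175,385,325,4,"pics/sbox.png")
crop(ft["pixels"],160,95,300,220,5-.2,"pics/tbox.png")
crop(fs["pixels"],130,145,190,195,10,"pics/scol.png")
crop(ft["pixels"],330,185,385,225,10,"pics/tcol.png")
E
```

```text
(no output)
```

View pics/sbox.png

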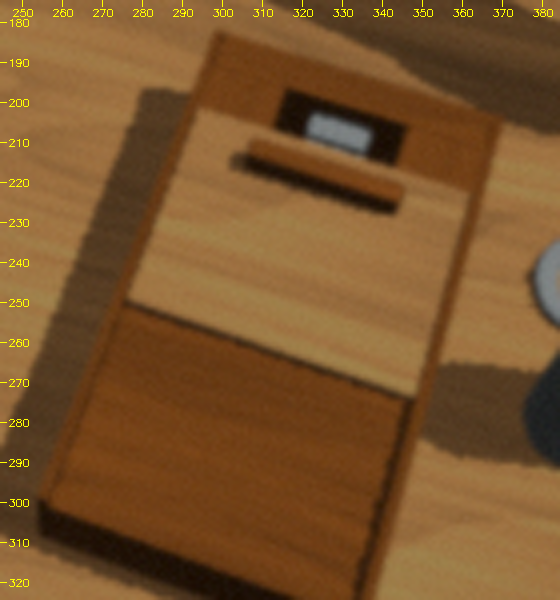

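View pics/tbox.png

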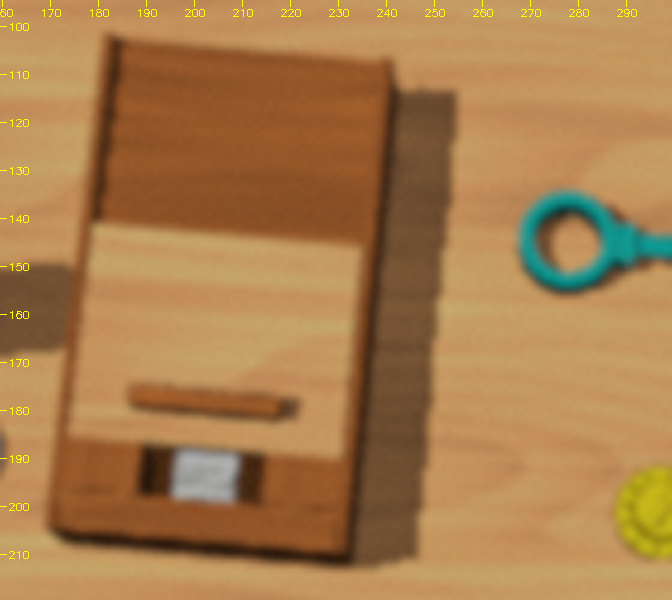

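View pics/scol.png

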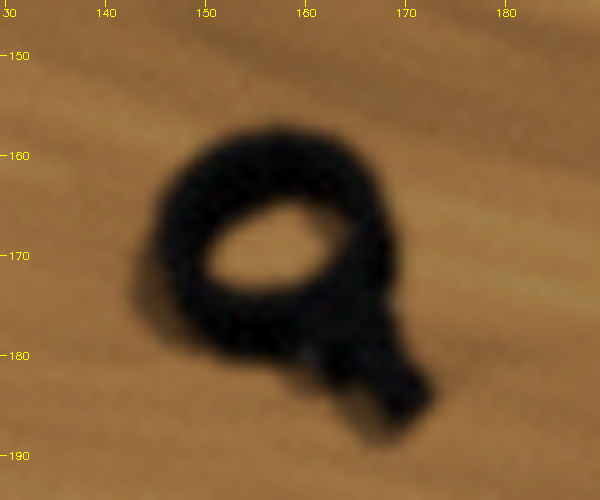

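View pics/tcol.png

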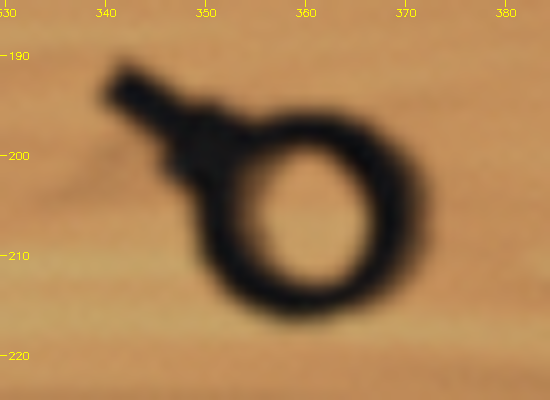

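```bash
python3 - <<'E'
from h import *
import pickle
from scipy.optimize import least_squares
fs,ft=pickle.load(open("f0.pkl","rb"));cs,ct=cam(fs),cam(ft)
B={'FP':(-153,108,95),'FN':(-153,-108,95),'BN':(220,-108,95),'BP':(220,108,95),'dFP':(-85,99,95),'dFN':(-85,-99,95),'dBP':(73,99,95),'dBN':(73,-99,95)}
S=lambda x,y:(x/4-.5+245,y/4-.5+175)
T=lambda x,y:(x/4.8-.5+160,y/4.8-.5+95)
s={'FP':S(502,125),'FN':S(218,33),'BN':S(42,502),'dFP':S(470,192),'dFN':S(198,108),'dBN':S(125,300),'dBP':S(412,398)}
t={'FP':T(50,526),'FN':T(350,551),'BP':T(107,35),'BN':T(392,60),'dFP':T(68,435),'dFN':T(343,459),'dBP':T(92,222),'dBN':T(362,245)}
for k in s:
    if k in t: print(k,*tri(cs,s[k],ct,t[k]))
def W(p,b): c,q=np.cos(p[2]),np.sin(p[2]); b=np.array(b)/1e3; return np.stack([p[0]+c*b[...,0]-q*b[...,1],p[1]+q*b[...,0]+c*b[...,1],p[3]+b[...,2]],-1)
def f(p,sep=0): 
    return np.concatenate([(proj(cs,W(p,[B[k] for k in s]))-list(s.values())).ravel(),(proj(ct,W(p,[B[k] for k in t]))-list(t.values())).ravel()])
q=least_squares(f,[.7,.2,0,0],x_scale=[.1,.1,.1,.1]);print(q.x,np.round(q.fun,1).reshape(-1,2).tolist())
# collar
U=lambda x,y:(x/10-.5+130,y/10-.5+145)
V=lambda x,y:(x/10-.5+330,y/10-.5+185)
C={'tip':(85,0,27)}
# ring inner hole center top; lever tip
print('tip',tri(cs,U(432,385),ct,V(112,78)))
# outer ring top circle fit: centre
ang=np.linspace(0,2*np.pi,73)
def circ(c,r,z): return np.stack([c[0]+r*np.cos(ang),c[1]+r*np.sin(ang),0*ang+z],-1)
print('ring guess', atz(cs,U(270,240),.02),atz(ct,V(315,215),.02))
E
```

```text
FP [0.41126277 0.31408025 0.08526766] 0.0015998868838775274
FN [0.39669914 0.09919204 0.08904103] 0.00472675033215195
BN [0.76782228 0.07838579 0.08378925] 0.0022443599034731574
dFP [0.47638178 0.30143519 0.09503381] 0.0010530835830193954
dFN [0.46368509 0.10361258 0.0914023 ] 0.00046005501084646534
dBN [0.62279272 0.09413875 0.09338469] 0.0013785455259561154
dBP [0.63521165 0.29138762 0.09467136] 0.0023561028166900755
[ 0.5554088   0.19766385 -0.05997568 -0.00557312] [[0.4, -1.3], [-0.8, -0.3], [-1.2, -0.6], [-0.2, 1.0], [0.1, 0.6], [0.4, 0.5], [0.4, 0.5], [-0.6, 0.4], [-0.6, 0.2], [-0.8, -0.3], [0.1, -0.6], [0.4, 0.3], [0.0, -0.2], [0.4, 0.7], [0.2, 0.4]]
tip (array([ 0.47393336, -0.28513232,  0.02954565]), np.float64(0.00435162542839627))
ring guess [ 0.43206098 -0.35932282  0.02      ] [ 0.42781873 -0.36182815  0.02      ]
```

Box fit: centre (0.555, 0.198), yaw −0.06 rad. Triangulated heights are about 0.085–0.095 m against the stated 0.095, so they agree to within a few mm. I'll compute the tool yaw and the move to above the gap.

```bash
cat >> h.py <<'E'
def need(o,p,ang):
    """shift and world turn to put TCP at p, tool down, jaw axis (tool z) at world angle ang (mod pi)"""
    M=R.from_rotvec(o["orientation"]).as_matrix(); best=None
    for a in (ang,ang+np.pi):
        z=np.array([np.cos(a),np.sin(a),0]);y=np.array([0,0,-1.]);x=np.cross(y,z)
        t=(R.from_matrix(np.stack([x,y,z],1))*R.from_matrix(M).inv()).as_rotvec()
        if best is None or np.linalg.norm(t)<np.linalg.norm(best): best=t
    print("tcp",np.round(o["tcp_pos"],4),"shift",np.round(np.array(p)-o["tcp_pos"],4),"turn",np.round(best,4),"j7",round(o["joints"][6],2),"F",np.round(o["contact_force"],1),"grip",round(o["grip_width"],4),"t",o["clock"])
E
python3 - <<'E'
from bench import r
from h import *
o=r.get_obs();M=R.from_rotvec(o["orientation"]).as_matrix();print(M.round(3))
need(o,[.4516,.2039,.20],np.pi/2-.06)
E
```

```text
[[ 0.926 -0.     0.378]
 [-0.378 -0.001  0.926]
 [ 0.    -1.    -0.001]]
tcp [0.2551 0.6247 0.2309] shift [ 0.1965 -0.4208 -0.0309] turn [ 8.000e-04 -1.000e-04  3.278e-01] j7 -0.08 F [ 0.1  0.4 -0.3] grip 0.0855 t 0.25
```

Emit:
{"fn": "send_rows", "kwargs": {
  "rows": "0.010 -0.021 0.001 0 0 0.0164;0.010 -0.021 0.001 0 0 0.0164;0.010 -0.021 0.001 0 0 0.0164;0.010 -0.021 0.001 0 0 0.0164;0.010 -0.021 0 0 0 0.0164;0.010 -0.021 0 0 0 0.0164;0.010 -0.021 0 0 0 0.0164;0.010 -0.021 0 0 0 0.0164;0.010 -0.021 0 0 0 0.0164;0.010 -0.021 0 0 0 0.0164;0.010 -0.021 0 0 0 0.0164;0.010 -0.021 0 0 0 0.0164;0.010 -0.021 0 0 0 0.0164;0.010 -0.021 0 0 0 0.0164;0.010 -0.021 -0.001 0 0 0.0164;0.010 -0.021 -0.003 0 0 0.0164;0.010 -0.021 -0.007 0 0 0.0164;0.010 -0.021 -0.007 0 0 0.0164;0.010 -0.021 -0.007 0 0 0.0164;0.007 -0.021 -0.007 0 0 0.0164",
  "grip": 0
}}

```text
clock: 2.25
tcp_pos: [0.4528, 0.204, 0.2032]
orientation: [-1.57, 0.046, -0.047]
contact_force: [-0.3, 0.6, 0.6]
grip_width: -0.0001
```

```bash
python3 - <<'E'
from bench import r
from h import *
import pickle
o=r.get_obs();need(o,[.4516,.2039,.11],np.pi/2-.06)
f=r.grab_frame("wrist");pickle.dump(f,open("w1.pkl","wb"))
cv2.imwrite("pics/w1.png",cv2.cvtColor(f["pixels"],cv2.COLOR_RGB2BGR))
print(f["position"],cam(f)[2].round(2))
E
```

```text
tcp [0.4528 0.204  0.2032] shift [-0.0012 -0.0001 -0.0932] turn [-0.0002  0.0005 -0.0006] j7 1.0 F [-0.3  0.6  0.6] grip -0.0001 t 2.25
[0.38530192 0.20831912 0.34536271] [[ 0.06 -0.96 -0.27]
 [ 1.    0.06  0.02]
 [-0.   -0.27  0.96]]
```

View pics/w1.png

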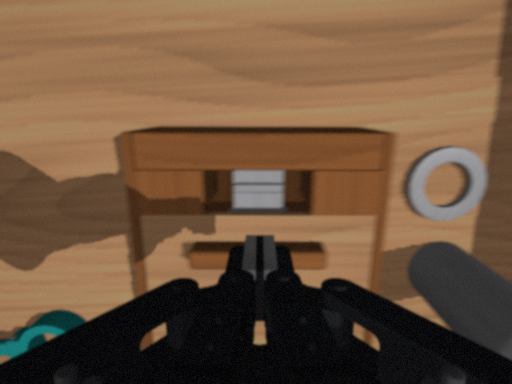

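The wrist view shows the gap at columns 205–312 with the hook plate at (232–285, 170–210). The door lip is at about row 213 and the bar at (191–326, 243–268). I'll compare this with the fitted pose.

```bash
python3 - <<'E'
from h import *
import pickle
f=pickle.load(open("w1.pkl","rb"));c=cam(f)
p=[.5554,.1977,-.06]
def W(b): cc,q=np.cos(p[2]),np.sin(p[2]); b=np.array(b)/1e3; return np.array([p[0]+cc*b[0]-q*b[1],p[1]+q*b[0]+cc*b[1],b[2]])
im=f["pixels"].copy()
for b in [(-104,0,80),(-153,108,95),(-153,-108,95),(-123,45,95),(-123,-45,95),(-85,45,95),(-85,-45,95),(-104,22,80),(-104,-22,80),(-63,55,120),(-63,-55,120)]:
    u=proj(c,W(b)); print(b,u.round(1)); cv2.drawMarker(im,tuple(int(round(v)) for v in u),(0,255,0),0,7)
crop(im,110,110,410,280,2.6,"pics/w1c.png")
E
```

```text
(-104, 0, 80) [259.3 188.6]
(-153, 108, 95) [398.4 131.9]
(-153, -108, 95) [120.2 132. ]
(-123, 45, 95) [315.4 170.1]
(-123, -45, 95) [203.1 170.1]
(-85, 45, 95) [313.2 215. ]
(-85, -45, 95) [205.3 215. ]
(-104, 22, 80) [284.7 188.5]
(-104, -22, 80) [233.8 188.6]
(-63, 55, 120) [330.  252.3]
(-63, -55, 120) [188.4 252.3]
```

View pics/w1c.png

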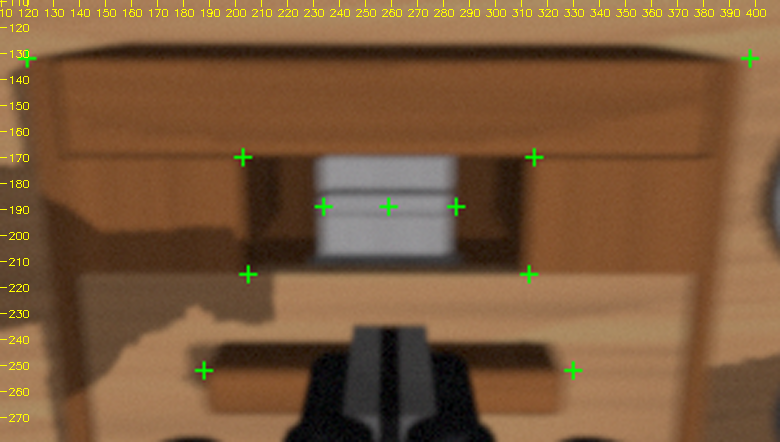

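Fit confirmed to within 1–2 mm. The fingers line up over the ridge, so I'll descend.

Emit:
{"fn": "send_rows", "kwargs": {
  "rows": "-0.001 0 -0.010 0 0 0;0 0 -0.010 0 0 0;0 0 -0.010 0 0 0;0 0 -0.010 0 0 0;0 0 -0.010 0 0 0;0 0 -0.010 0 0 0;0 0 -0.010 0 0 0;0 0 -0.010 0 0 0;0 0 -0.010 0 0 0;0 0 -0.008 0 0 0;0 0 -0.008 0 0 0;0 0 -0.006 0 0 0;0 0 -0.004 0 0 0;0 0 0 0 0 0"
}}

```text
clock: 3.7
tcp_pos: [0.451, 0.2047, 0.0868]
orientation: [-1.571, 0.048, -0.047]
contact_force: [-0.3, -0.9, 0.4]
grip_width: -0.0003
```

Emit:
{"fn": "send_rows", "kwargs": {
  "rows": "0 0 -0.004 0 0 0;0 0 -0.004 0 0 0;0 0 -0.003 0 0 0;0 0 -0.003 0 0 0;0 0 0 0 0 0"
}}

```text
clock: 4.2
tcp_pos: [0.4514, 0.2052, 0.0738]
orientation: [-1.57, 0.047, -0.047]
contact_force: [-1.8, -0.4, 9.4]
grip_width: 0.0001
```

Emit:
{"fn": "send_rows", "kwargs": {
  "rows": "0 0 -0.001 0 0 0;0 0 -0.0005 0 0 0;0 0 0 0 0 0;0 0 0 0 0 0;0 0 0 0 0 0;0 0 0 0 0 0;0 0 0 0 0 0;0 0 0 0 0 0;0 0 0 0 0 0"
}}

```text
clock: 5.1
tcp_pos: [0.4511, 0.2052, 0.0726]
orientation: [-1.57, 0.047, -0.047]
contact_force: [-2.5, -0.7, 10.8]
grip_width: -0.0003
```

```bash
python3 - <<'E'
from bench import r
from h import *
f=r.grab_frame("wrist");crop(f["pixels"],60,60,460,360,2,"pics/w2.png")
g=r.grab_frame("top");crop(g["pixels"],160,95,260,220,4.8,"pics/t2.png")
E
```

```text
(no output)
```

View pics/w2.png

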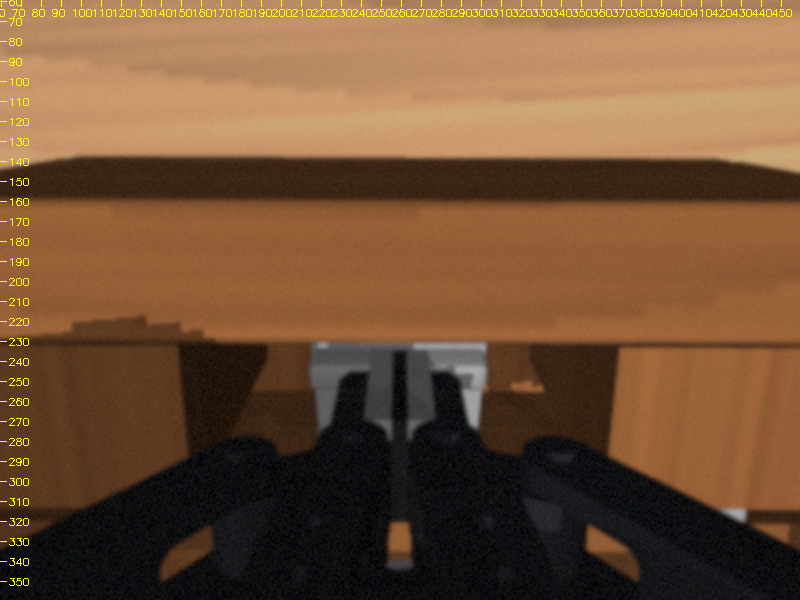

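View pics/t2.png

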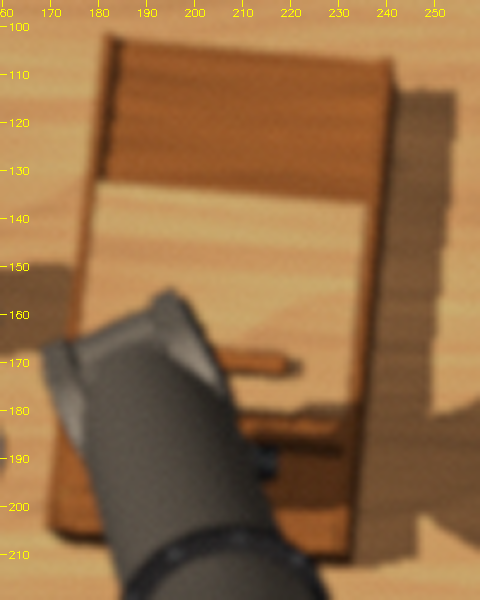

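The door has sprung open: its rear edge moved from about row 141 to row 132 in the top view. Next I lift and push the bar.

Emit:
{"fn": "send_rows", "kwargs": {
  "rows": "0 0 0.006 0 0 0;0 0 0.008 0 0 0;0 0 0.009 0 0 0;0 0 0.009 0 0 0;0.010 -0.0006 0 0 0 0;0.010 -0.0006 0 0 0 0;0.010 -0.0006 0 0 0 0;0.010 -0.0006 0 0 0 0;0.005 -0.0003 0 0 0 0;0.005 -0.0003 0 0 0 0;0.005 -0.0003 0 0 0 0;0.005 -0.0003 0 0 0 0;0.006 -0.0004 0 0 0 0;0.007 -0.0004 0 0 0 0"
}}

```text
clock: 6.6
tcp_pos: [0.5241, 0.2005, 0.1037]
orientation: [-1.57, 0.047, -0.046]
contact_force: [-0.1, -0.4, -0.3]
grip_width: 0.0002
```

Emit:
{"fn": "send_rows", "kwargs": {
  "rows": "0.008 -0.0005 0 0 0 0;0.009 -0.0005 0 0 0 0;0.010 -0.0006 0 0 0 0;0.010 -0.0006 0 0 0 0;0.010 -0.0006 0 0 0 0"
}}

```text
clock: 7.1
tcp_pos: [0.5722, 0.1975, 0.1037]
orientation: [-1.57, 0.047, -0.047]
contact_force: [-1.4, -0.4, 0.8]
grip_width: -0.0002
```

```bash
python3 - <<'E'
from bench import r
from h import *
f=r.grab_frame("wrist");crop(f["pixels"],60,60,460,360,2,"pics/w3.png")
E
```

```text
(no output)
```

View pics/w3.png

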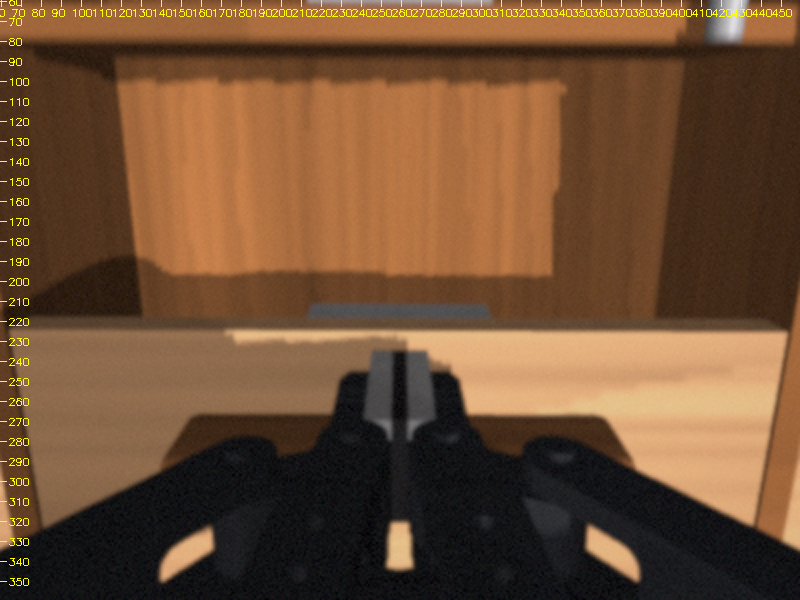

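The finger is against the bar and the chamber is opening. I'll keep pushing.

Emit:
{"fn": "send_rows", "kwargs": {
  "rows": "0.010 -0.0006 0 0 0 0;0.010 -0.0006 0 0 0 0;0.010 -0.0006 0 0 0 0;0.008 -0.0005 0 0 0 0;0.006 -0.0004 0 0 0 0;0.004 -0.0002 0 0 0 0;0.003 -0.0002 0 0 0 0;0.002 0 0 0 0 0"
}}

```text
clock: 7.95
tcp_pos: [0.6244, 0.1945, 0.1038]
orientation: [-1.57, 0.047, -0.047]
contact_force: [-1.2, 0.1, 0.6]
grip_width: -0.0
```

Emit:
{"fn": "send_rows", "kwargs": {
  "rows": "0.002 0 0 0 0 0;0.002 0 0 0 0 0;0.002 0 0 0 0 0;0 0 0 0 0 0"
}}

```text
clock: 8.35
tcp_pos: [0.6257, 0.1946, 0.1035]
orientation: [-1.572, 0.054, -0.039]
contact_force: [-15.3, -2.9, 11.3]
grip_width: -0.0001
```

Hard stop reached at TCP x 0.626, where I predicted 0.626. Now I back off and lift.

Emit:
{"fn": "send_rows", "kwargs": {
  "rows": "-0.004 0 0 0 0 0;-0.006 0 0 0 0 0;-0.010 0 0 0 0 0;-0.010 0 0.010 0 0 0;-0.010 0 0.020 0 0 0;-0.010 -0.010 0.025 0 0 0;-0.010 -0.020 0.025 0 0 0;-0.010 -0.025 0.025 0 0 0;-0.010 -0.025 0.020 0 0 0;-0.010 -0.030 0.010 0 0 0;-0.010 -0.030 0 0 0 0;-0.010 -0.030 0 0 0 0"
}}

```text
clock: 9.55
tcp_pos: [0.5196, 0.0236, 0.2401]
orientation: [-1.569, 0.045, -0.049]
contact_force: [0.6, -0.4, -0.2]
grip_width: -0.0002
```

```bash
python3 - <<'E'
from bench import r
from h import *
f=r.grab_frame("scene");crop(f["pixels"],230,160,390,310,4-.2,"pics/s4.png")
need(r.get_obs(),[.43-.016,-.36-.028,.22],np.pi/3)
E
```

```text
tcp [0.5177 0.0174 0.2398] shift [-0.1037 -0.4054 -0.0198] turn [ 2.000e-03 -3.000e-04 -4.574e-01] j7 1.41 F [-2.1 -6.  -0.4] grip -0.0001 t 9.6
```

View pics/s4.png

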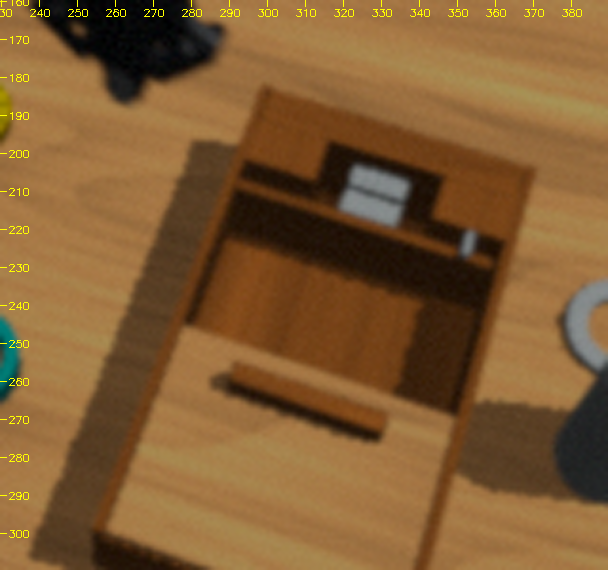

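The door is fully open and stays there. Moving over the black collar.

Emit:
{"fn": "send_rows", "kwargs": {
  "rows": "-0.005 -0.010 0 0 0 -0.0229;-0.005 -0.015 0 0 0 -0.0229;-0.005 -0.020 0 0 0 -0.0229;-0.005 -0.021 0 0 0 -0.0229;-0.005 -0.021 0 0 0 -0.0229;-0.005 -0.021 0 0 0 -0.0229;-0.005 -0.021 0 0 0 -0.0229;-0.005 -0.021 0 0 0 -0.0229;-0.005 -0.021 0 0 0 -0.0229;-0.005 -0.021 0 0 0 -0.0229;-0.005 -0.021 0 0 0 -0.0229;-0.005 -0.021 0 0 0 -0.0229;-0.005 -0.021 0 0 0 -0.0229;-0.005 -0.021 0 0 0 -0.0229;-0.005 -0.021 0 0 0 -0.0229;-0.005 -0.021 0 0 0 -0.0229;-0.005 -0.021 0 0 0 -0.0229;-0.005 -0.021 0 0 0 -0.0229;-0.005 -0.021 0 0 0 -0.0229;-0.005 -0.012 0 0 0 -0.0229",
  "grip": 0.036
}}

```text
clock: 11.6
tcp_pos: [0.4192, -0.3709, 0.2388]
orientation: [-1.533, 0.409, -0.409]
contact_force: [0.3, -0.2, 0.5]
grip_width: 0.0359
```

```bash
python3 - <<'E'
from bench import r
from h import *
import pickle
f=r.grab_frame("wrist");pickle.dump(f,open("w5.pkl","wb"));crop(f["pixels"],0,0,512,384,1.5,"pics/w5.png")
print(f["position"])
need(r.get_obs(),[.43-.016,-.36-.028,.22],np.pi/3)
E
```

```text
[ 0.36072374 -0.33654049  0.38102422]
tcp [ 0.4181 -0.3723  0.2389] shift [-0.0041 -0.0157 -0.0189] turn [ 0.0018 -0.0007  0.0009] j7 1.84 F [-0.3 -2.3 -0.5] grip 0.0361 t 11.65
```

View pics/w5.png

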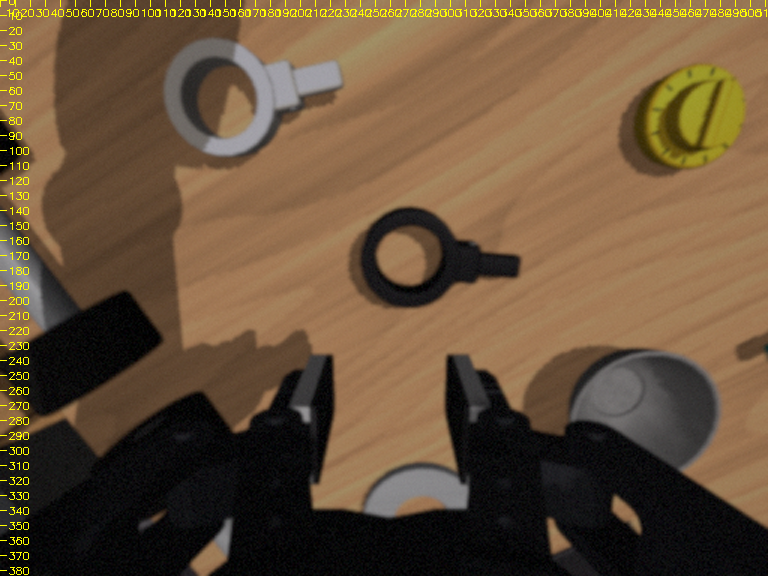

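The wrist view shows the black collar's ring centred at about (273,171) px and its lever tip at about (346,177), pointing image-right. I'll fit x, y, yaw and z from silhouettes in the wrist, scene and top views.

```bash
cat > fit.py <<'E'
from h import *
import pickle
from scipy.optimize import minimize
fs,ft=pickle.load(open("f0.pkl","rb"));w=pickle.load(open("w5.pkl","rb"))
V=[("w",w,(225,125,365,215),4),("s",fs,(130,145,190,195),8),("t",ft,(330,185,385,225),8)]
ang=np.linspace(0,2*np.pi,60,endpoint=False)
def model(p,c,roi,k):
    x,y,a,z0=p; cc,s=np.cos(a),np.sin(a)
    def P(X,Y,Z): return (proj(c,np.stack([x+cc*X-s*Y,y+s*X+cc*Y,z0+Z+0*X],-1))-[roi[0]-.5,roi[1]-.5])*k
    m=np.zeros((int((roi[3]-roi[1])*k),int((roi[2]-roi[0])*k)),np.uint8)
    def hull(q,mm,v=255): cv2.fillConvexPoly(mm,cv2.convexHull(np.round(q*16).astype(np.int32)),v,shift=4)
    C=lambda r,z:P(r*np.cos(ang),r*np.sin(ang),z)
    hull(np.vstack([C(.038,0),C(.038,.032)]),m)
    h1=np.zeros_like(m);h2=np.zeros_like(m);hull(C(.026,0),h1);hull(C(.026,.032),h2);m[(h1>0)&(h2>0)]=0
    def box(x0,x1,w,z0,z1):
        X,Y,Z=[v.ravel() for v in np.meshgrid([x0,x1],[-w/2,w/2],[z0,z1])];hull(P(X,Y,Z),m)
    box(.03,.056,.030,0,.030);box(.04,.085,.018,.015,.027)
    return m
def obs(f,roi,k):
    g=f["pixels"][roi[1]:roi[3],roi[0]:roi[2]].astype(float).max(2)
    g=cv2.resize(g,None,fx=k,fy=k,interpolation=cv2.INTER_CUBIC);return g
def T(g,): return (g<75).astype(np.uint8)*255
if __name__=="__main__":
    for sel in ("w","s","t","wst"):
        D=[(cam(f),roi,k,cv2.GaussianBlur(T(obs(f,roi,k)).astype(float),(0,0),k)) for n,f,roi,k in V if n in sel]
        def cost(p): 
            p=list(p)+[0] if len(p)==3 else p
            return sum(np.mean((cv2.GaussianBlur(model(p,c,roi,k).astype(float),(0,0),k)-o)**2) for c,roi,k,o in D)
        x0=[.43,-.36,1.05]+([0] if len(sel)>1 else [])
        S=np.vstack([x0]+[np.array(x0)+np.eye(len(x0))[i]*[.01,.01,.1,.01][i] for i in range(len(x0))])
        q=minimize(cost,x0,method="Nelder-Mead",options=dict(initial_simplex=S,xatol=1e-4,fatol=.1));print(sel,q.x.round(4),q.fun)
    p=q.x;n,f,roi,k=V[0]
    m=model(p,cam(f),roi,k);im=cv2.resize(cv2.cvtColor(f["pixels"][roi[1]:roi[3],roi[0]:roi[2]],cv2.COLOR_RGB2BGR),None,fx=k,fy=k)
    cv2.drawContours(im,cv2.findContours(m,cv2.RETR_LIST,2)[0],-1,(0,255,0),1);cv2.imwrite("pics/fit.png",im)
E
python3 fit.py
```

```text
w [ 0.4284 -0.3599  0.9718] 669.5297906202699
s [ 0.4326 -0.359   0.9653] 187.17462253937583
t [ 0.4281 -0.3598  0.9864] 639.0390558428355
wst [ 0.4295 -0.3605  0.9689 -0.007 ] 1207.8650148055558
```

View pics/fit.png

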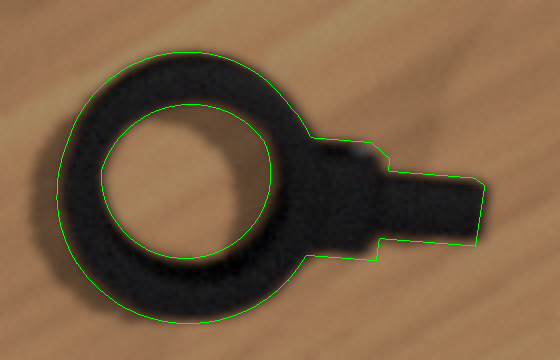

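Centre is (0.429, −0.360) and lever yaw 0.97 rad. The views agree to within a few mm, and the underside is at table level within 7 mm. I'll grasp the ring wall opposite the lever.

Emit:
{"fn": "send_rows", "kwargs": {
  "rows": "-0.002 -0.003 -0.01 0 0 -0.015;-0.002 -0.003 -0.015 0 0 -0.015;-0.001 -0.003 -0.015 0 0 -0.015;-0.001 -0.003 -0.015 0 0 -0.015;0 0 -0.015 0 0 -0.015;0 0 -0.015 0 0 0;0 0 -0.015 0 0 0;0 0 -0.015 0 0 0;0 0 -0.015 0 0 0;0 0 -0.015 0 0 0;0 0 -0.015 0 0 0;0 0 -0.010 0 0 0;0 0 0 0 0 0;0 0 0 0 0 0"
}}

```text
clock: 13.05
tcp_pos: [0.4143, -0.3807, 0.0688]
orientation: [-1.521, 0.465, -0.465]
contact_force: [-0.9, -0.5, 0.2]
grip_width: 0.0361
```

```bash
python3 - <<'E'
from bench import r
from h import *
f=r.grab_frame("wrist");crop(f["pixels"],130,60,430,285,2.6,"pics/w6.png")
need(r.get_obs(),[.411,-.3864,.009],.972)
c=cam(f);print(proj(c,[[.429,-.36,.032],[.411,-.3864,.032]]))
E
```

```text
tcp [ 0.4145 -0.3808  0.0692] shift [-0.0035 -0.0056 -0.0602] turn [ 0.0005  0.0007 -0.0058] j7 1.93 F [-0.3 -0.   0.4] grip 0.0358 t 13.1
[[300.96640919 226.60868461]
 [247.95956124 226.37340874]]
```

View pics/w6.png

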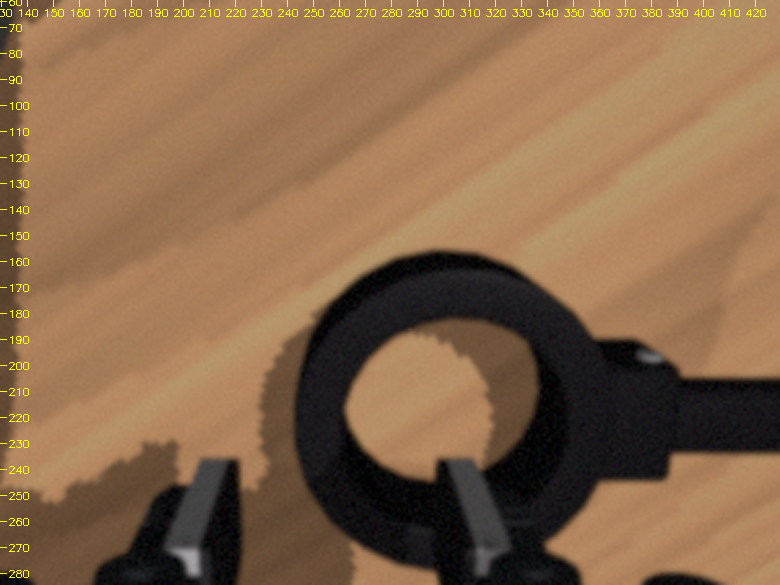

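The collar is where the fit puts it, within about 2 mm. The open fingers straddle the wall once the last (−3.5, −5.6) mm shift is made.

Emit:
{"fn": "send_rows", "kwargs": {
  "rows": "-0.0018 -0.0028 0 0 0 -0.003;-0.0017 -0.0028 0 0 0 -0.003;0 0 -0.010 0 0 0;0 0 -0.010 0 0 0;0 0 -0.010 0 0 0;0 0 -0.010 0 0 0;0 0 -0.008 0 0 0;0 0 -0.006 0 0 0;0 0 -0.004 0 0 0;0 0 -0.001 0 0 0;0 0 0 0 0 0"
}}

```text
clock: 14.2
tcp_pos: [0.4108, -0.3861, 0.0098]
orientation: [-1.519, 0.469, -0.469]
contact_force: [0.3, -0.0, -0.2]
grip_width: 0.0359
```

```bash
python3 - <<'E'
from bench import r
from h import *
f=r.grab_frame("wrist");crop(f["pixels"],130,60,430,285,2.6,"pics/w7.png")
need(r.get_obs(),[.411,-.3864,.009],.972)
E
```

```text
tcp [ 0.4109 -0.3862  0.01  ] shift [ 0.0001 -0.0002 -0.001 ] turn [0.0002 0.0003 0.    ] j7 1.99 F [ 0.6  0.6 -0.3] grip 0.0361 t 14.25
```

View pics/w7.png

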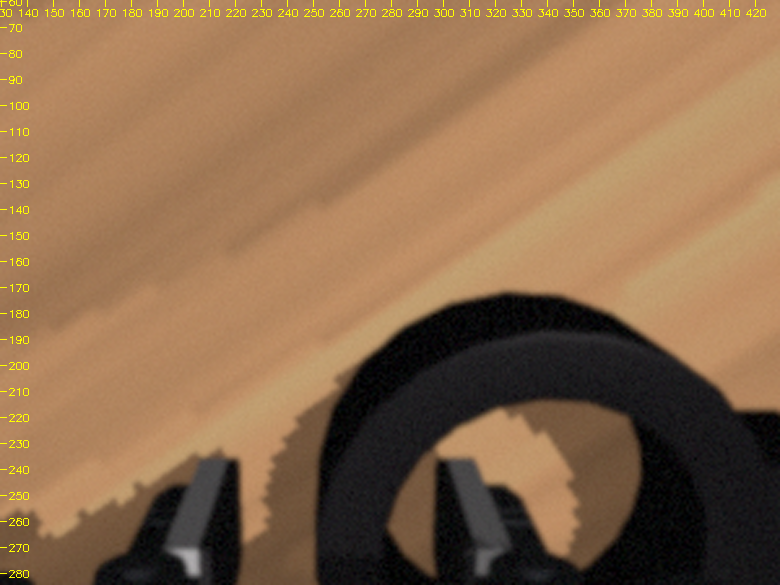

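The inner finger is in the hole and the wall lies between the pads. Closing.

Emit:
{"fn": "send_rows", "kwargs": {
  "rows": "0 0 0 0 0 0;0 0 0 0 0 0;0 0 0 0 0 0;0 0 0 0 0 0;0 0 0 0 0 0;0 0 0 0 0 0;0 0 0 0 0 0",
  "grip": 0.0,
  "grip_force": 50
}}

```text
clock: 14.95
tcp_pos: [0.4109, -0.3864, 0.0103]
orientation: [-1.52, 0.469, -0.47]
contact_force: [-0.8, 1.5, 6.5]
grip_width: 0.0119
```

Emit:
{"fn": "send_rows", "kwargs": {
  "rows": "0 0 0.005 0 0 0;0 0 0.008 0 0 0;0 0 0.012 0 0 0;0 0 0.015 0 0 0;0 0 0.020 0 0 0;0 0 0.020 0 0 0;0 0 0.020 0 0 0;0 0 0.020 0 0 0;0 0 0.020 0 0 0;0 0 0.020 0 0 0;0 0 0.020 0 0 0;0 0 0.020 0 0 0;0 0 0.015 0 0 0;0 0 0.010 0 0 0;0 0 0 0 0 0;0 0 0 0 0 0"
}}

```text
clock: 16.55
tcp_pos: [0.4105, -0.3857, 0.2347]
orientation: [-1.519, 0.469, -0.469]
contact_force: [0.5, -0.0, -1.9]
grip_width: 0.0118
```

```bash
python3 - <<'E'
from bench import r
from h import *
f=r.grab_frame("wrist");cv2.imwrite("pics/w8.png",f["pixels"][...,::-1])
g=r.grab_frame("scene");crop(g["pixels"],110,80,240,180,6,"pics/s8.png")
o=r.get_obs();need(o,[.45,-.1,.24],np.pi/2-.06);print(o["joints"].round(2) if hasattr(o["joints"],"round") else o["joints"])
E
```

```text
tcp [ 0.4103 -0.3855  0.234 ] shift [0.0397 0.2855 0.006 ] turn [-5.000e-04 -1.500e-03  5.388e-01] j7 1.81 F [-0.7  0.1 -1.5] grip 0.0115 t 16.65
[ 0.19  0.32  0.56  1.85 -0.2   1.03  1.81]
```

View pics/w8.png

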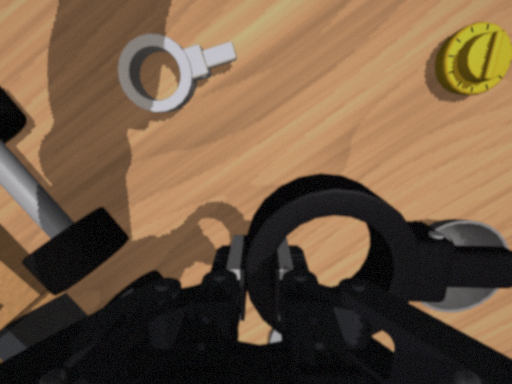

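View pics/s8.png

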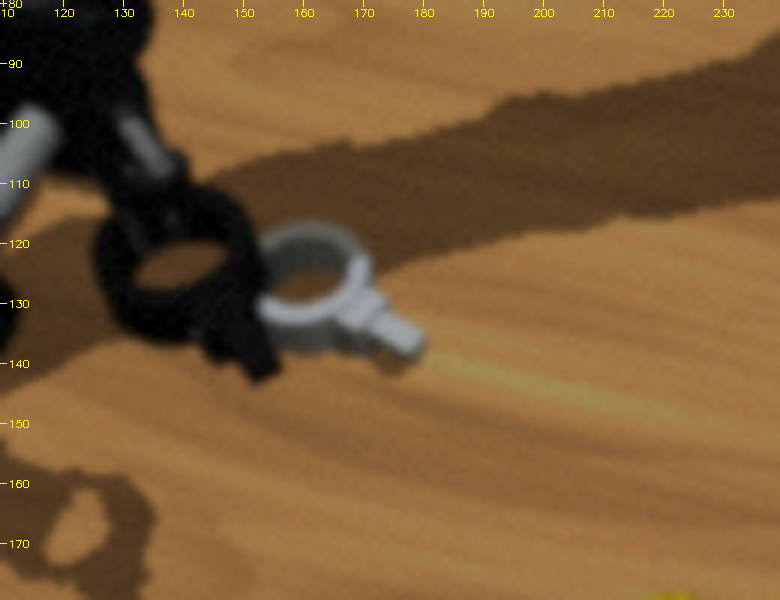

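```bash
python3 - <<'E'
from bench import r
from fit import *
f=r.grab_frame("wrist");o=r.get_obs();t=np.array(o["tcp_pos"]);a=.972
c=cam(f);roi=(200,100,512,384);k=2
im=cv2.resize(cv2.cvtColor(f["pixels"][roi[1]:roi[3],roi[0]:roi[2]],cv2.COLOR_RGB2BGR),None,fx=k,fy=k)
im=cv2.convertScaleAbs(im,alpha=1.8)
m=model((t[0]+.032*np.cos(a),t[1]+.032*np.sin(a),a,t[2]-.010),c,roi,k)
cv2.drawContours(im,cv2.findContours(m,cv2.RETR_LIST,2)[0],-1,(0,255,0),1);cv2.imwrite("pics/fit2.png",im)
E
```

```text
(no output)
```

View pics/fit2.png

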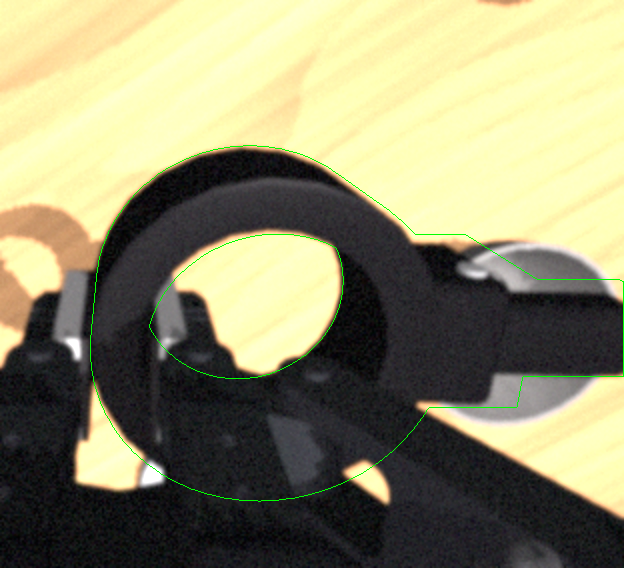

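The overlay matches: the collar is level and held as predicted, with its underside 10 mm below the TCP. Carrying it over the chamber, at box (−3, −36).

Emit:
{"fn": "send_rows", "kwargs": {
  "rows": "0.003 0.010 0 0 0 0.027;0.005 0.020 0 0 0 0.027;0.007 0.0275 0 0 0 0.027;0.007 0.0275 0 0 0 0.027;0.007 0.0275 0 0 0 0.027;0.007 0.0275 0 0 0 0.027;0.007 0.0275 0 0 0 0.027;0.007 0.0275 0 0 0 0.027;0.007 0.0275 0 0 0 0.027;0.007 0.0275 0 0 0 0.027;0.007 0.0275 0 0 0 0.027;0.007 0.0275 0 0 0 0.027;0.007 0.0275 0 0 0 0.027;0.007 0.0275 0 0 0 0.027;0.007 0.0275 0 0 0 0.027;0.007 0.0275 0 0 0 0.027;0.007 0.0275 0 0 0 0.027;0.007 0.0275 0 0 0 0.027;0.007 0.0275 0 0 0 0.027;0.007 0.0275 0 0 0 0.027"
}}

```text
clock: 18.7
tcp_pos: [0.5449, 0.1411, 0.2346]
orientation: [-1.57, 0.045, -0.044]
contact_force: [-0.1, -0.6, -1.4]
grip_width: 0.0116
```

Emit:
{"fn": "send_rows", "kwargs": {
  "rows": "0.004 0.014 0 0 0 0;0.002 0.008 0 0 0 0;0 0 0 0 0 0;0 0 0 0 0 0"
}}

```text
clock: 19.1
tcp_pos: [0.5507, 0.1595, 0.2347]
orientation: [-1.571, 0.048, -0.047]
contact_force: [-0.0, -1.0, -1.6]
grip_width: 0.0117
```

```bash
python3 - <<'E'
from bench import r
from fit import *
o=r.get_obs();need(o,[.5502,.162,.15],np.pi/2-.06)
for n in ("wrist","scene"):
    f=r.grab_frame(n);crop(f["pixels"],*((0,0,512,384,1.5) if n=="wrist" else (240,110,390,300,3)),f"pics/{n}9.png")
    pickle.dump(f,open(n+"9.pkl","wb"))
E
```

```text
tcp [0.5507 0.1595 0.2347] shift [-0.0005  0.0025 -0.0847] turn [ 0.001  -0.0004  0.0005] j7 1.18 F [-0.  -1.  -1.6] grip 0.0117 t 19.1
```

View pics/wrist9.png

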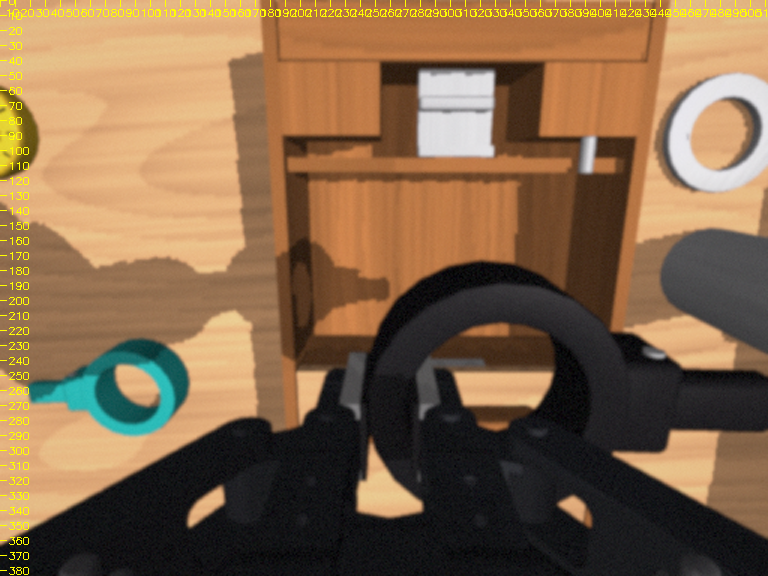

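View pics/scene9.png

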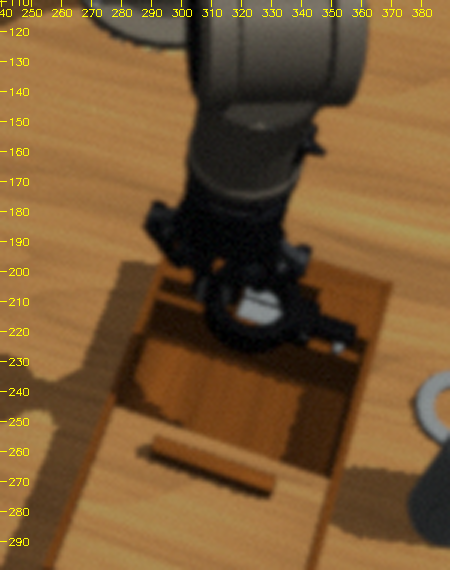

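The chamber is clear below and the lever faces box +y. I'll shift 9 mm along +y so the gripper links clear the −y wall, then lower.

Emit:
{"fn": "send_rows", "kwargs": {
  "rows": "0 0.005 -0.005 0 0 0;0 0.0045 -0.010 0 0 0;0 0 -0.012 0 0 0;0 0 -0.012 0 0 0;0 0 -0.012 0 0 0;0 0 -0.012 0 0 0;0 0 -0.012 0 0 0;0 0 -0.012 0 0 0;0 0 -0.012 0 0 0;0 0 -0.010 0 0 0;0 0 -0.006 0 0 0;0 0 0 0 0 0;0 0 0 0 0 0"
}}

```text
clock: 20.5
tcp_pos: [0.551, 0.1705, 0.12]
orientation: [-1.57, 0.046, -0.046]
contact_force: [0.9, -0.3, -1.7]
grip_width: 0.0116
```

```bash
python3 - <<'E'
from bench import r
from fit import *
o=r.get_obs();need(o,[.5507,.169,.022],np.pi/2-.06)
f=r.grab_frame("wrist");crop(f["pixels"],0,0,512,384,1.5,"pics/w10.png")
f=r.grab_frame("scene");crop(f["pixels"],270,150,390,300,4,"pics/s10.png")
E
```

```text
tcp [0.551  0.1705 0.12  ] shift [-0.0003 -0.0015 -0.098 ] turn [-0.0001  0.0004 -0.0011] j7 1.19 F [ 0.9 -0.3 -1.7] grip 0.0116 t 20.5
```

View pics/w10.png

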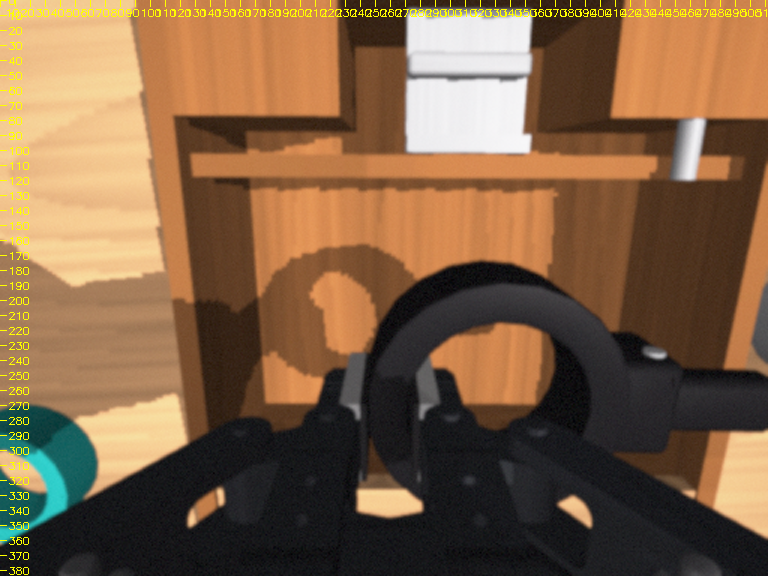

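View pics/s10.png

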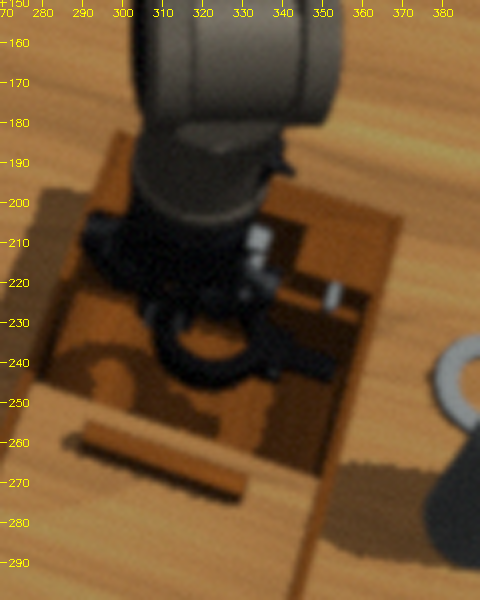

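```bash
python3 - <<'E'
from bench import r
from h import *
f=r.grab_frame("scene");c=cam(f);t=np.array(r.get_obs()["tcp_pos"])
j=np.array([np.cos(1.511),np.sin(1.511),0]);n=np.cross(j,[0,0,1])
for uv in [(290.7,208),(297,219),(303,220)]:
    for off in (0,.02):
        p,d=ray(c,uv);q=p+d*(((t+n*off*1-p)@n)/(d@n))
        print(uv,off,"jaw",((q-t)@j).round(4),"height above tcp",(q-t)[2].round(4))
E
```

```text
(290.7, 208) 0 jaw -0.0624 height above tcp 0.0813
(290.7, 208) 0.02 jaw -0.0583 height above tcp 0.1183
(297, 219) 0 jaw -0.0419 height above tcp 0.0338
(297, 219) 0.02 jaw -0.0386 height above tcp 0.0726
(303, 220) 0 jaw -0.0258 height above tcp 0.0389
(303, 220) 0.02 jaw -0.0232 height above tcp 0.0775
```

Emit:
{"fn": "send_rows", "kwargs": {
  "rows": "0 0 -0.008 0 0 0;0 0 -0.010 0 0 0;0 0 -0.012 0 0 0;0 0 -0.012 0 0 0;0 0 -0.012 0 0 0;0 0 -0.010 0 0 0;0 0 -0.008 0 0 0;0 0 -0.006 0 0 0;0 0 -0.005 0 0 0;0 0 -0.004 0 0 0;0 0 -0.003 0 0 0;0 0 0 0 0 0"
}}

```text
clock: 21.85
tcp_pos: [0.5507, 0.1705, 0.0296]
orientation: [-1.57, 0.046, -0.046]
contact_force: [0.5, -0.7, -1.9]
grip_width: 0.0117
```

Emit:
{"fn": "send_rows", "kwargs": {
  "rows": "0 0 -0.002 0 0 0;0 0 -0.002 0 0 0;0 0 -0.001 0 0 0;0 0 -0.001 0 0 0;0 0 -0.001 0 0 0;0 0 0 0 0 0"
}}

```text
clock: 22.45
tcp_pos: [0.5507, 0.1705, 0.0227]
orientation: [-1.57, 0.046, -0.046]
contact_force: [0.7, -0.8, -1.5]
grip_width: 0.0115
```

Emit:
{"fn": "send_rows", "kwargs": {
  "rows": "0 0 -0.0007 0 0 0;0 0 -0.0007 0 0 0;0 0 0 0 0 0"
}}

```text
clock: 22.75
tcp_pos: [0.5508, 0.1705, 0.0223]
orientation: [-1.57, 0.046, -0.046]
contact_force: [-2.8, -1.8, 8.2]
grip_width: 0.0115
```

Floor contact at TCP z 0.0223, where 0.022 was predicted. Releasing just a little.

Emit:
{"fn": "send_rows", "kwargs": {
  "rows": "0 0 0 0 0 0;0 0 0 0 0 0;0 0 0 0 0 0;0 0 0 0 0 0",
  "grip": 0.022
}}

```text
clock: 23.15
tcp_pos: [0.5508, 0.1705, 0.0213]
orientation: [-1.57, 0.046, -0.046]
contact_force: [-0.5, 0.3, -0.3]
grip_width: 0.022
```

```bash
python3 - <<'E'
from bench import r
from h import *
f=r.grab_frame("wrist");crop(f["pixels"],0,0,512,384,1.5,"pics/w11.png");need(r.get_obs(),[.55,.17,.1],1.511)
E
```

```text
tcp [0.5508 0.1705 0.0213] shift [-0.0008 -0.0005  0.0787] turn [ 0.    -0.    -0.001] j7 1.21 F [ 1.1  0.1 -0.5] grip 0.0222 t 23.2
```

View pics/w11.png

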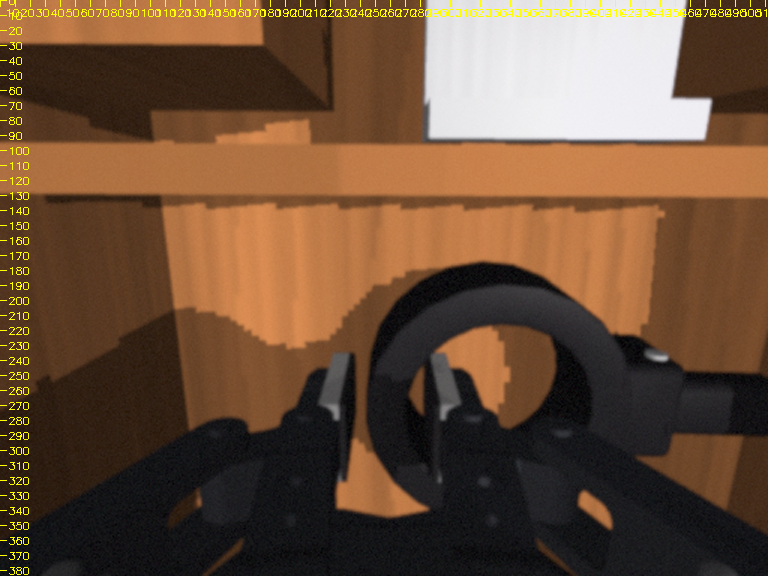

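The collar lies on the floor with both pads clear of the wall. Rising straight up.

Emit:
{"fn": "send_rows", "kwargs": {
  "rows": "0 0 0.003 0 0 0;0 0 0.005 0 0 0;0 0 0.008 0 0 0;0 0 0.010 0 0 0;0 0 0.012 0 0 0;0 0 0.015 0 0 0;0 0 0.020 0 0 0;0 0 0.020 0 0 0;0 0 0.020 0 0 0;0 0 0.020 0 0 0;0 0 0.020 0 0 0;0 0 0.020 0 0 0;0 0 0.020 0 0 0;0 0 0.020 0 0 0;0 -0.010 0.010 0 0 0;0 -0.025 0 0 0 0;0 -0.030 0 0 0 0;0 -0.030 0 0 0 0;0 -0.030 0 0 0 0;0 -0.030 0 0 0 0"
}}

```text
clock: 25.2
tcp_pos: [0.5501, 0.0133, 0.2447]
orientation: [-1.57, 0.047, -0.047]
contact_force: [-0.3, 0.4, -0.7]
grip_width: 0.0219
```

Emit:
{"fn": "send_rows", "kwargs": {
  "rows": "0 -0.020 0 0 0 0;0 0 0 0 0 0;0 0 0 0 0 0;0 0 0 0 0 0;0 0 0 0 0 0"
}}

```text
clock: 25.7
tcp_pos: [0.5507, -0.0032, 0.2444]
orientation: [-1.57, 0.045, -0.044]
contact_force: [-0.3, 0.2, 0.9]
grip_width: 0.0219
```

```bash
python3 - <<'E'
from bench import r
from h import *
f=r.grab_frame("scene");crop(f["pixels"],270,170,390,310,4.2,"pics/s12.png");crop(f["pixels"],0,0,512,384,1.5,"pics/s12f.png")
print(r.get_obs()["tcp_pos"],r.get_obs()["clock"])
E
```

```text
[ 0.55069643 -0.00332644  0.24433618] 25.75
```

View pics/s12.png

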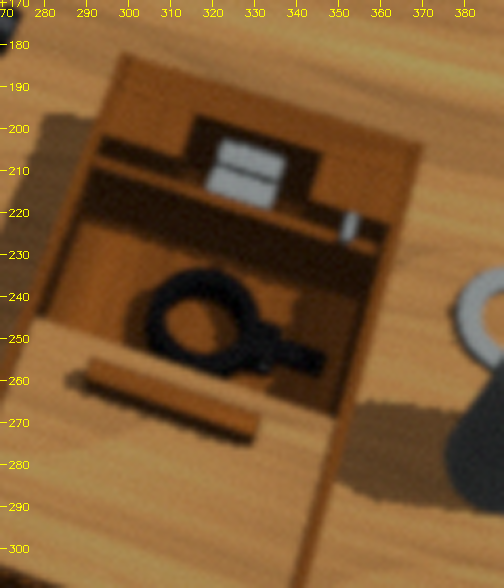

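View pics/s12f.png

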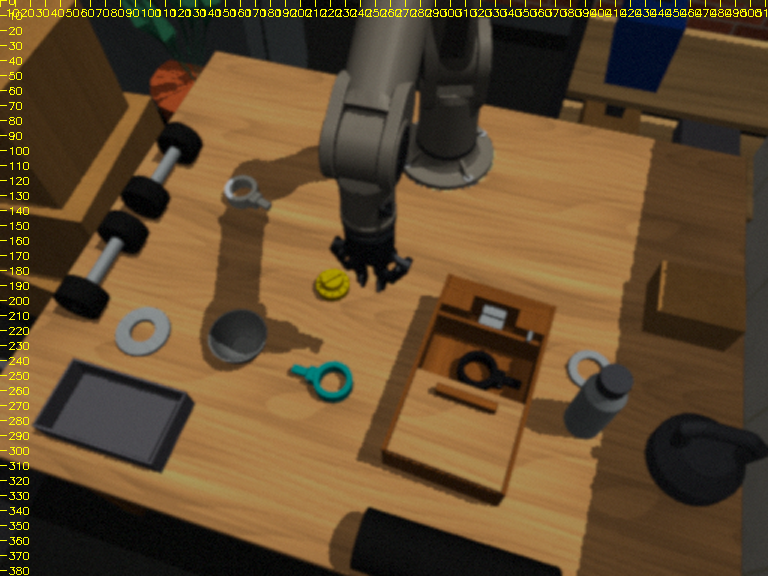

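The collar lies flat in the chamber with the door open and the arm clear. I'll check the door position and the bystanders numerically.

```bash
python3 - <<'E'
from bench import r
from h import *
import pickle
f=r.grab_frame("scene");c=cam(f);p=[.5554,.1977,-.06]
def W(b): cc,q=np.cos(p[2]),np.sin(p[2]); b=np.array(b)/1e3; return np.array([p[0]+cc*b[0]-q*b[1],p[1]+q*b[0]+cc*b[1],b[2]-.0055])
im=cv2.resize(f["pixels"][170:310,270:390],None,fx=4,fy=4)
for b in [(60,99,95),(60,-99,95),(82,55,120),(82,-55,120),(98,55,120),(98,-55,120)]:
    u=(proj(c,W(b))-[269.5,169.5])*4; cv2.drawMarker(im,tuple(int(v) for v in u),(0,255,0),0,8)
cv2.imwrite("pics/door.png",im[...,::-1])
f0=pickle.load(open("f0.pkl","rb"))[0]
for n,roi in dict(timer=(205,175,237,203),bowl=(133,203,182,247),teal=(188,236,240,270),pbig=(72,202,118,240),white=(145,113,185,142),psmall=(375,230,408,262),bottle=(372,240,425,294)).items():
    a,b=[cv2.cvtColor(x["pixels"],cv2.COLOR_RGB2GRAY)[roi[1]:roi[3],roi[0]:roi[2]].astype(np.float32) for x in (f0,f)]
    print(n,np.round(cv2.phaseCorrelate(a,b,cv2.createHanningWindow(a.shape[::-1],cv2.CV_32F)),2), "absdiff",np.abs(a-b).mean().round(1))
E
```

```text
Traceback (most recent call last):
ValueError: setting an array element with a sequence. The requested array has an inhomogeneous shape after 1 dimensions. The detected shape was (2,) + inhomogeneous part.
```

View pics/door.png

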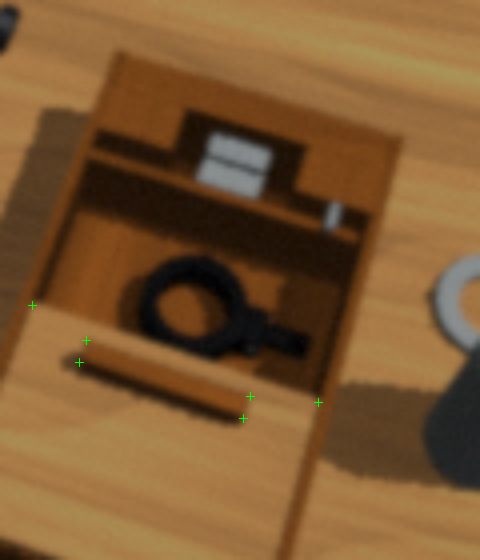

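```bash
python3 - <<'E'
from bench import r
from h import *
import pickle
f=r.grab_frame("scene")
f0=pickle.load(open("f0.pkl","rb"))[0]
for n,roi in dict(timer=(205,175,237,203),bowl=(133,203,182,247),teal=(188,236,240,270),pbig=(72,202,118,240),white=(145,113,185,142),psmall=(375,230,408,262),bottle=(372,240,425,294)).items():
    a,b=[cv2.cvtColor(x["pixels"],cv2.COLOR_RGB2GRAY)[roi[1]:roi[3],roi[0]:roi[2]].astype(np.float32) for x in (f0,f)]
    print(n,np.round(cv2.phaseCorrelate(a,b,cv2.createHanningWindow(a.shape[::-1],cv2.CV_32F))[0],2), "absdiff",np.abs(a-b).mean().round(1))
E
```

```text
timer [0.12 0.15] absdiff 13.2
bowl [-0.15  0.36] absdiff 25.4
teal [0.06 0.01] absdiff 7.6
pbig [0.   0.03] absdiff 9.0
white [-0.29 -0.27] absdiff 32.4
psmall [-0.05  0.25] absdiff 7.5
bottle [0.04 0.25] absdiff 5.4
```

```bash
python3 -c "
from bench import r
print(r.get_obs()['clock'],r.hand_in())"
```

```text
the job is handed in; nothing more can be done
25.85 None
```

The black collar is in the kit box, lying flat on the chamber floor and released, and the door is fully open. I handed the job in at 25.9 s of the 64 s allowed; no verdict is reported.

**What I did:**
- **Latch:** I pressed the hook down with shut fingers, at about 11 N, and held it until the door sprang clear.
- **Door:** I pushed the bar along to its stop, reached at TCP x 0.626, where 0.626 was predicted.
- **Collar:** I gripped the ring wall opposite the lever and lowered it to floor contact at TCP z 0.0223 (0.022 predicted, 8 N at contact). I then opened the fingers slightly and rose straight up.

**Last checks:**
- The door edge and bar match the fully open position to within about a pixel.
- The bystanders moved at most about 0.4 px in the scene image. The white collar and the bowl also changed in brightness, which I put down to the arm's shadow.
- The gripper ended well clear of everything.

**Disagreement:** my two-view heights came out about 5 to 7 mm lower than the stated ones. The contact heights agreed with the stated values, so I relied on those.

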